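Hook the open padlock through the hasp staple of the tool chest

ROBOT

A 7-joint arm with a two-finger parallel gripper is mounted at the origin on the work surface. World frame = base frame: x ahead of the robot, y to its left, z up, the work surface at z = 0. Lengths are in m, angles in degrees, forces in N, time in s.
With the tool pointing down it reaches from about 0.35 to 0.9 m from the base axis. Payload 8.1 kg.
Tool frame: the origin (TCP) lies at the very end of the fingers, on their centre line; the grasp point (between the pads) lies 19 mm behind it (env.tcp_to_grasp is the z of the grasp point in the tool frame, in m); z points along the fingers, y is the line along which they close (so a half turn about z gives the same grasp; the last joint's range is limited). The gripper opens to 92 mm and grips with 3 to 60 N. Pads are 19 mm wide; open, the fingers measure 130 mm over their backs; the gripper's body (75 mm by 190 mm) begins 47 mm behind the grasp point.
Start: joints at [68.778, 24.895, 1.432, 90.138, -0.665, 64.973, -4.303], TCP at [0.165, -0.603, 0.227] pointing down, gripper open.
Joint ranges: [-149.89, 149.89], [-25.12, 119.58], [-72.63, 75.52], [4.76, 147.25], [-75.54, 255.54], [6.69, 114.76], [-157.13, 157.13]. Speed limits (degrees/s): [127.2, 127.2, 172.46, 172.46, 180, 180, 180].

INTERFACE

Orientations are given as [roll, pitch, yaw] about the fixed x, y, z axes, in that order (R = Rz(yaw) Ry(pitch) Rx(roll)).
In Python, from bench import env, cams gives the robot as it stands.
- The arm moves only by the tool send_rows, never from a script. Its argument "steps" is a list of rows, each an object of numbers: "fingers": the gripper command: -1 is shut, 1 is fully open, values between are in proportion; "tx", "ty", "tz": the shift along the tool's x, y, z each as a share of 20 cm, from -1 to 1; "roll": the turn about the tool's z as a share of pi rad, from -1 to 1. A call has 1 to 12 rows; each row shifts and turns the commanded pose from where the row before left it, along the tool's axes as they then stand; what a row does not reach is not made up. A row lasts 1/10 s, in which the tool goes at most 50 mm and 8.59 degrees, less where a joint would pass 70% of its speed; a pose out of reach is approached as far as the arm can. A call with a number of a shift or a turn outside -1 to 1 is refused whole. A call with a gripper value outside its range is refused whole. The fingers move at their own pace and stop on an object; the grip force is fixed at half the most. Time passes only in rows, so rows that do not move let the fingers close. It gives the time, the measured TCP pose, the force, the opening and the grip force at its end, in the units of the state.
- env.get_obs(): the state, without advancing time (a new reading comes with each control period).
- cams.grab_frame(name): name is "side" or "top"; returns the picture (400x640x3 uint8, red, green, blue); there is no depth.
- cams.camera_info(name): a dict with "vfov" (degrees; the focal length in pixels is half the picture's height over the tangent of half this angle, whatever the lens; pixels are square), "cx", "cy" (the principal point, pixels), "xyz" and "attitude" of the camera in the world. Camera axes: x right, y up, looking along -z (the intrinsics and any distortion apply to the point x, -y, -z); pixel columns grow to the right and rows downward; lengths in m; the calibration is good to about 2 mm. A picture is of the moment at which its call begins. camera_info takes no time and is no camera call.
- env.sign_off(): hands the job in; it is judged then, once.
The state is a dict: "time_s": time; "q": joint angles; "joint_vel": joint speeds; "joint_efforts": joint torques, N m; "tool_pos": TCP position; "tcp_rot": TCP orientation; "ft_force": force on the tool from outside, world axes, zero at the start; "torque": the same for the moment, N m; "gripper_width": finger opening in m; "grasp_force": force on a finger pad.
Only numpy, scipy, OpenCV 4.12 (cv2) and the standard library are available. Lean on these libraries where they do the work, as an engineer would, in place of code of your own. Each camera call takes 0.05 s, during which the arm holds its last target. There are 200 camera calls.

TASK

Secure the grey steel tool chest for the lunch break: fold the hasp leaf down flat over its staple, then thread the shackle of the open padlock through the staple, feeding it round its curve until the staple sits at the crown of the shackle's bow, and leave the padlock lying flat on the lid, unlocked, as the key is not here. Leave the small shut padlock, the tools and everything else on the worktop and on the lid where they are.

Things in the scene. Friction and masses are not known exactly. Their poses are not given: they have to be found in the camera images.
- box: Fixed tool chest of grey painted steel, 240 x 340 x 130 mm (x, y, z); origin: middle of its underside. z up, y along the seam of its flat split lid (lid top at z = 130), x across the seam (at yaw 0 away from the robot). It carries a hasp: leaf hinged on the -x lid, staple on the +x lid.
- staple_eye (a point): Point in the staple's opening, at x 22, y 0, z 144 mm in the box, 14 mm above the lid; axes of the box. The staple is an upright loop of 6 mm steel bar in the x-z plane; a shackle passes through it along y. Clear width 22 mm in x (11 each side of this point), clear height from lid to 30 mm over the lid, bar top 36 mm over the lid. The folded leaf's top is 5 mm over the lid.
- hasp_pin (a point): Middle of the hasp leaf's hinge pin (along box y), 72 mm from the staple towards box -x and 4 mm above the lid; axes of the box.
- hasp_leaf (a joint): Leaf angle, rad: 0 = flat over the staple (its stop), which then stands up through the slot; 1.57 = upright; more leans to box -x, up to 2.6. Steel plate 94 mm long from the pin, 32 wide, 2.5 thick, slot 55 to 87 mm from the pin. At angle q a point r from the pin is r cos q to box +x, r sin q above the pin. Stiff hinge (0.06 N m): it stays where left and a push of 2 to 4 N moves it.
- leaf_end (a point): Middle of the leaf's free end, 94 mm from the pin; x points from pin to end, y along the pin, z is the normal that points up when the leaf is down.
- padlock_center (a point): Centre of the open padlock's brass body, 50 x 50 x 24 mm, 0.2 to 0.35 kg, lying flat, z up. Its 8 mm round steel shackle, at mid height, is lifted and swung out, rigid, a hook: long leg at x = 16 from the body (y = 25) to y = 51; bow a half circle, centre line radius 17 about x 33, y 51; short leg down at x = 50 to a round tip at y = 29 (its outermost point), free beside the body.
- padlock_bow (a point): Centre of the bar at the crown of the open padlock's bow: x 33, y 68, z 0 mm from padlock_center; axes as there, so the bar runs along x here.
- small_padlock: A smaller brass padlock, shut, 38 x 65 x 18 mm; not to be used or moved. Origin on its underside about its middle.
- azulejo: Green glazed azulejo fragment, about 70 x 65 x 9 mm, lying flat; leave alone. Origin: underside, middle.
- tape: Black tape measure case 66 x 62 x 32 mm, steel hook at one corner; leave alone. Origin: underside, middle.
- mallet: Yellow rubber mallet lying down, 330 mm long along x, head 62 mm across and 90 mm wide at +x; leave alone. Origin: worktop level near its middle.
- trowel_tip (a point): Middle of the blade's front edge of a stainless margin trowel lying on the worktop; x points from its handle to the edge; 280 mm long, blade 127 x 50 mm, handle 28 mm thick; leave alone.
- level: Aluminium spirit level 200 (x) x 40 (y) x 20 (z) mm lying across one end of the chest lid, along box x; leave alone. Origin: underside, middle.
- rubbing_stone: Tiler's rubbing stone with a wooden back, 100 (x) x 44 (y) x 28 (z) mm, lying across the other end of the chest lid; leave alone. Origin: underside, middle.
Mind the look-alikes: they are no part of the job. What is shaped like the part that bears padlock_center but blue or green is not meant.

How it is judged (in metres and radians):
On the way:
1. the hasp leaf is folded down over the staple (value of joint hasp_leaf below 0.12 rad), for 0.2 s.
At the end, for the whole second after the job is handed in: The hasp leaf is down (under 0.12 rad); the staple encloses the crown of the open padlock's bow (crown within 13 mm of the staple's eye point, bar there within 0.7 rad of square through the loop); the padlock lies flat (within 0.3 rad) on the box, let go and at rest (value of joint hasp_leaf below 0.12 rad and distance between padlock_bow and staple_eye below 0.013 m and angle between the x axis of padlock_bow and the y axis of staple_eye, either way round below 0.7 rad and angle between padlock_center's own z axis and vertical below 0.3 rad and linear speed of padlock below 0.02 m/s and angular speed of padlock below 0.2 rad/s); the robot touches nothing.
It fails at once if a bystander is shifted by more than 25 mm (distance of any of small_padlock, azulejo, tape, mallet, trowel_tip, level, rubbing_stone from where it was at the start of the episode above 0.025 m).
It also fails if it takes over 72 s, if anything falls off the work surface, if the arm or the gripper's body presses on something with over 40 N, if the wrist force passes 120 N, or if a joint passes its speed limit or range.

## Working session

There is one attempt and no reset: what is moved stays moved. The work goes in short steps, Python scripts to look and compute and a tool call to move; the robot and the scene stay as the last step left them, time stands still between calls to the robot, and variables do not carry over. Pictures are saved under pics/ and viewed, at most 10 in all, crops included, and the job is handed in when it is done.

Besides the shell and the picture viewer there is one more tool, called after ">>>" in YAML: its name, and indented under it one key for each argument. send_rows: Moves the arm, as the interface text tells. Its arguments: {"type":"object","properties":{"steps":{"type":"array"}},"required":["steps"]}

```bash
ls; mkdir -p pics; python3 - <<'E'
from bench import env,cams
import cv2
for n in("top","side"):
    i=cams.camera_info(n);print(i)
    cv2.imwrite(f"pics/{n}0.png",cams.grab_frame(n)[:,:,::-1])
print(env.get_obs(),env.tcp_to_grasp)
E
```

```text
pics
{'vfov': 48.827813555556254, 'cx': 320.93024307157486, 'cy': 202.29423056963864, 'xyz': array([0.41832752, 0.06072758, 1.19842348]), 'attitude': array([  7.27580473,   0.88805545, -91.69836777])}
{'vfov': 50.22899025877332, 'cx': 324.51013047097007, 'cy': 205.77910636825743, 'xyz': array([-0.04045991,  0.76587375,  0.72948256]), 'attitude': array([  55.90801853,    0.18664143, -141.6183618 ])}
{'time_s': 0.1, 'q': array([68.77690537, 24.93071438,  1.43031984, 90.1833078 , -0.66344749,
       64.97370481, -4.30156804]), 'joint_vel': array([-0.05698428, -0.160113  , -0.0008182 , -0.12260618,  0.02752925,
        0.10609959,  0.05029491]), 'joint_efforts': array([ 3.97892480e-03, -6.69129896e+01,  9.88736227e-01, -3.15148830e+01,
       -6.04352192e-02,  3.74272233e-02,  4.36763082e-05]), 'tool_pos': array([ 0.16521695, -0.60229556,  0.22604619]), 'tcp_rot': array([-1.79920964e+02,  8.04374566e-03,  1.53429384e+01]), 'ft_force': array([-0.29993875, -0.54733833,  0.48779905]), 'torque': array([ 0.04790604,  0.00792942, -0.02241326]), 'grasp_force': 0.0, 'gripper_width': 0.09185282145972304} -0.0188
```

View pics/top0.png

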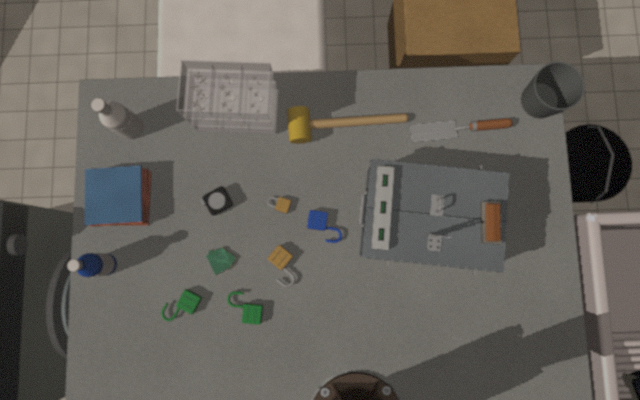

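View pics/side0.png

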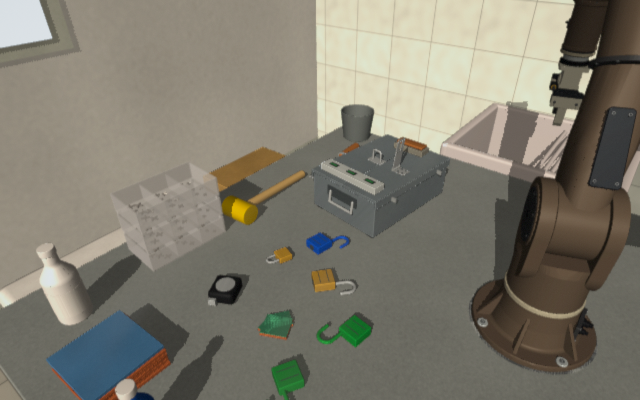

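```bash
cat > h.py <<'E'
import numpy as np
from scipy.spatial.transform import Rotation as R
from bench import cams
def K(n):
    i=cams.camera_info(n); return i,200/np.tan(np.radians(i['vfov']/2)),R.from_euler('xyz',i['attitude'],degrees=True).as_matrix()
def px(n,P):
    i,f,M=K(n); c=(np.atleast_2d(P)-i['xyz'])@M
    return np.c_[i['cx']+f*c[:,0]/-c[:,2], i['cy']-f*c[:,1]/-c[:,2]]
def ray(n,u,v):
    i,f,M=K(n); return i['xyz'],M@np.array([(u-i['cx'])/f,-(v-i['cy'])/f,-1])
def onz(n,u,v,z):
    o,d=ray(n,u,v); return o+d*(z-o[2])/d[2]
def tri(ut,us):
    A=[];b=[]
    for n,u in(("top",ut),("side",us)):
        o,d=ray(n,*u);d=d/np.linalg.norm(d);P=np.eye(3)-np.outer(d,d);A.append(P);b.append(P@o)
    A=np.vstack(A);x,r,_,_=np.linalg.lstsq(A,np.hstack(b),rcond=None);return x,np.sqrt(r)
E
python3 - <<'E'
import cv2,numpy as np
t=cv2.imread('pics/top0.png');s=cv2.imread('pics/side0.png')
def c(im,x,y,w,h,k): return cv2.resize(im[y:y+h,x:x+w],None,fx=k,fy=k,interpolation=cv2.INTER_CUBIC)
cv2.imwrite('pics/c1.png',np.vstack([np.hstack([c(t,255,235,66,50,6),c(s,300,255,66,50,6)]),np.hstack([c(t,400,175,99,75,4),c(s,345,125,99,75,4)])]))
E
```

```text
(no output)
```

View pics/c1.png

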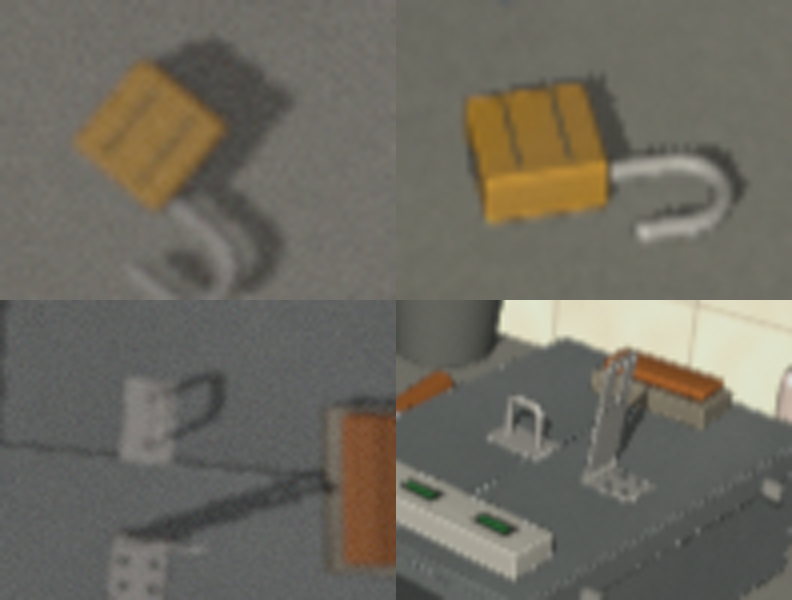

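```bash
cat > fit.py <<'E'
from h import *
import cv2,sys
from scipy.optimize import minimize
def mask(im):
    h=cv2.cvtColor(im,cv2.COLOR_BGR2HSV);return cv2.inRange(h,(12,110,60),(30,255,255))
def fitpad(t,s,x0,wins,zb=0.0):
    obs=[]
    for n,im in(("top",t),("side",s)):
        m=mask(im);x,y,w,h=wins[n];obs.append((n,m[y:y+h,x:x+w]>0,x,y))
    C=np.array([[a,b,c] for a in(-25,25) for b in(-25,25) for c in(0,24)])/1000
    def cost(p,full=False):
        P=C@R.from_euler('z',p[2],degrees=True).as_matrix().T+[p[0],p[1],zb];e=[]
        for n,m,x,y in obs:
            hull=cv2.convexHull(px(n,P).astype(np.float32))[:,0]
            k=np.zeros((m.shape[0]*8,m.shape[1]*8),np.uint8)
            cv2.fillConvexPoly(k,np.round((hull-[x,y]+.5)*8).astype(np.int32),255)
            k=cv2.resize(k,(m.shape[1],m.shape[0]),interpolation=cv2.INTER_AREA)/255.
            e.append(np.abs(k-m).sum()/m.sum())
        return e if full else sum(e)
    r=minimize(cost,x0,method='Nelder-Mead',options=dict(initial_simplex=[x0,x0+np.array([.01,0,0]),x0+np.array([0,.01,0]),x0+np.array([0,0,8])]))
    return r.x,cost(r.x,True)
E
python3 - <<'E'
from fit import *
t=cv2.imread('pics/top0.png');s=cv2.imread('pics/side0.png')
p=onz('top',280,258,.024);print(p)
print(fitpad(t,s,np.array([p[0],p[1],140.]),dict(top=(262,240,36,36),side=(305,262,50,35))))
L=[onz('top',*u,.13) for u in((371,161),(509,173),(505,270),(361,262))];print(np.round(L,4))
for i in range(4):print(np.linalg.norm(L[i]-L[i-1]))
print('staple side z.163',onz('side',377.3,150.3,.163),'top',[onz('top',400+u/4,175+v/4,.133) for u,v in((125,378),(175,378),(172,462),(122,460))])
print('leaf',tri((450,237.7),(401.5,139.5)),'base',onz('side',396,169.5,.134),onz('side',(577-396)/4+345,170,.13))
E
```

```text
[0.42352189 0.18724968 0.024     ]
(array([  0.42633477,   0.18746781, 136.99004755]), [np.float64(0.14177707118883587), np.float64(0.11964767848448633)])
[[ 0.6541 -0.0534  0.13  ]
 [ 0.6129 -0.3894  0.13  ]
 [ 0.3788 -0.3603  0.13  ]
 [ 0.4078 -0.0186  0.13  ]]
0.2487475964937244
0.338442226653411
0.23594559531690532
0.3429488959368737
staple side z.163 [ 0.53898172 -0.21176305  0.163     ] top [array([ 0.38516025, -0.18472383,  0.133     ]), array([ 0.38429254, -0.2143662 ,  0.133     ]), array([ 0.33525866, -0.2094145 ,  0.133     ]), array([ 0.33726274, -0.18001546,  0.133     ])]
leaf (array([ 0.45865042, -0.2076854 ,  0.22254964]), array([0.00463518])) base [ 0.46161802 -0.19239661  0.134     ] [ 0.47642637 -0.18618081  0.13      ]
```

```bash
cat > ov.py <<'E'
from h import *
import cv2
def boxpts(c,yaw,P): return np.asarray(P,float)/1000@R.from_euler('z',yaw,degrees=True).as_matrix().T+[c[0],c[1],0]
def crop(n,im,x,y,w,h,k,lines):
    o=cv2.resize(im[y:y+h,x:x+w],None,fx=k,fy=k,interpolation=cv2.INTER_CUBIC)
    for P in lines:
        q=(px(n,P)-[x,y]+.5)*k
        cv2.polylines(o,[np.round(q).astype(np.int32)],False,(0,0,255),1,cv2.LINE_AA)
    return o
def model(c,yaw,q):
    B=lambda P:boxpts(c,yaw,P);s,k=np.sin(q),np.cos(q)
    return [B([[120,170,130],[120,-170,130],[-120,-170,130],[-120,170,130],[120,170,130]]),
      B([[8,0,130],[8,0,163],[36,0,163],[36,0,130]]),
      B([[-50,-16,134],[-50,16,134],[-50+94*k,16,134+94*s],[-50+94*k,-16,134+94*s],[-50,-16,134]])]
E
python3 - <<'E'
from ov import *
t=cv2.imread('pics/top0.png');s=cv2.imread('pics/side0.png')
m=model((.5134,-.2054),-6,1.62)
cv2.imwrite('pics/o1.png',np.vstack([crop('top',t,352,150,160,60*2,5,m)[:300],crop('top',t,352,150,160,120,5,m)[300:]]))
a=crop('top',t,355,152,160,125,3,m);b=crop('side',s,305,120,160,125,5,m)[:375*2]
cv2.imwrite('pics/o1.png',crop('top',t,354,152,160,120,5,m));cv2.imwrite('pics/o2.png',crop('side',s,305,125,150,110,5,m))
E
```

```text
(no output)
```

View pics/o1.png

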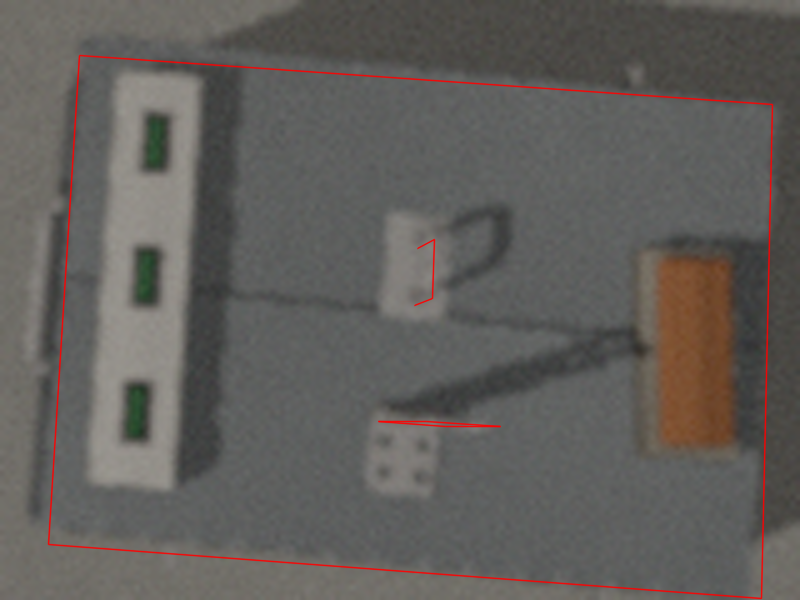

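View pics/o2.png

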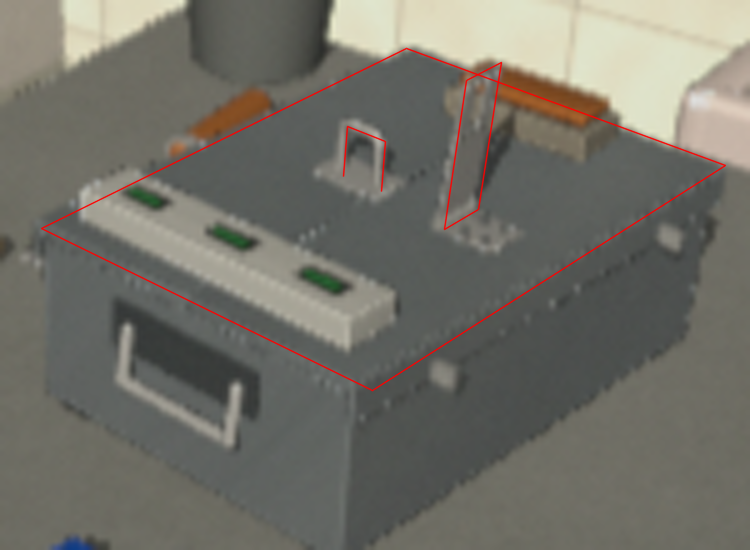

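```bash
python3 - <<'E'
from ov import *
g=lambda u,v,z:onz('top',354+(u+.0)/5-.4,152+v/5-.4,z)
S=np.array([g(*p,.130) for p in((78,277),(210,293),(375,306),(450,315),(600,331))])
k=np.polyfit(S[:,1],S[:,0],1);print('seam yaw',-np.degrees(np.arctan(k[0])),'x at -.2',np.polyval(k,-.2))
for a in(((240,66),(770,100)),((60,535),(750,600))):
    A=[g(*p,.13) for p in a];d=A[0]-A[1];print('edge',-np.degrees(np.arctan(d[0]/d[1])),A)
print('plate',g(414,264,.132),[g(*p,.132) for p in((388,212),(450,217),(445,318),(381,313))])
print('hinge',[g(*p,.132) for p in((375,410),(440,412),(434,497),(366,491))])
print('leaf end',g(500,428,.226))
h=lambda u,v,z:onz('side',305+u/5-.4,125+v/5-.4,z)
print('side staple', h(343,123,.163),h(381,138,.163),'plate',[h(*p,.132) for p in((315,172),(350,158),(403,182),(370,200))])
print('side leaf top',h(487,70,.228),'hinge',h(458,215,.134))
E
```

```text
seam yaw -7.619610357872271 x at -.2 0.518698364687936
edge -5.645332563217641 [array([ 0.64201389, -0.12826281,  0.13      ]), array([ 0.61651168, -0.38625247,  0.13      ])]
edge -7.050675707222643 [array([ 0.41551665, -0.02997014,  0.13      ]), array([ 0.37510496, -0.35670762,  0.13      ])]
plate [ 0.54090659 -0.20698247  0.132     ] [array([ 0.56679738, -0.19596887,  0.132     ]), array([ 0.5633806 , -0.22588041,  0.132     ]), array([ 0.51413378, -0.22027337,  0.132     ]), array([ 0.51752528, -0.18956559,  0.132     ])]
hinge [array([ 0.47072549, -0.18383181,  0.132     ]), array([ 0.46881316, -0.21494667,  0.132     ]), array([ 0.42826758, -0.2094732 ,  0.132     ]), array([ 0.43209553, -0.17718608,  0.132     ])]
leaf end [ 0.45656543 -0.21638945  0.226     ]
side staple [ 0.55234418 -0.21039343  0.163     ] [ 0.52439062 -0.20769527  0.163     ] plate [array([ 0.56251933, -0.19901012,  0.132     ]), array([ 0.55588475, -0.2270033 ,  0.132     ]), array([ 0.51461515, -0.22050893,  0.132     ]), array([ 0.51804654, -0.18973126,  0.132     ])]
side leaf top [ 0.45752395 -0.20076558  0.228     ] hinge [ 0.46685292 -0.20240814  0.134     ]
```

>>> send_rows:
  steps:
    - {"fingers": -1, "roll": 0.041}
    - {"fingers": -1, "roll": 0.041}
    - {"fingers": -1, "roll": 0.042}
    - {"fingers": -1, "tx": 0.07, "ty": -0.18}
    - {"fingers": -1, "tx": 0.07, "ty": -0.18}
    - {"fingers": -1, "tx": 0.07, "ty": -0.18}
    - {"fingers": -1, "tx": 0.07, "ty": -0.18}
    - {"fingers": -1, "tx": 0.07, "ty": -0.18}
    - {"fingers": -1, "tx": 0.07, "ty": -0.18}
    - {"fingers": -1, "tx": 0.07, "ty": -0.18}
    - {"fingers": -1, "tx": 0.07, "ty": -0.18}
    - {"fingers": -1}

```text
$.steps[0]: bad value
```

>>> send_rows:
  steps:
    - {"fingers": -1, "tx": 0, "ty": 0, "tz": 0, "roll": 0.041}
    - {"fingers": -1, "tx": 0, "ty": 0, "tz": 0, "roll": 0.041}
    - {"fingers": -1, "tx": 0, "ty": 0, "tz": 0, "roll": 0.042}
    - {"fingers": -1, "tx": 0.07, "ty": -0.18, "tz": 0, "roll": 0}
    - {"fingers": -1, "tx": 0.07, "ty": -0.18, "tz": 0, "roll": 0}
    - {"fingers": -1, "tx": 0.07, "ty": -0.18, "tz": 0, "roll": 0}
    - {"fingers": -1, "tx": 0.07, "ty": -0.18, "tz": 0, "roll": 0}
    - {"fingers": -1, "tx": 0.07, "ty": -0.18, "tz": 0, "roll": 0}
    - {"fingers": -1, "tx": 0.07, "ty": -0.18, "tz": 0, "roll": 0}
    - {"fingers": -1, "tx": 0.07, "ty": -0.18, "tz": 0, "roll": 0}
    - {"fingers": -1, "tx": 0.07, "ty": -0.18, "tz": 0, "roll": 0}
    - {"fingers": -1, "tx": 0, "ty": 0, "tz": 0, "roll": 0}

```text
time_s: 1.3
tool_pos: [0.314, -0.3258, 0.2266]
tcp_rot: [-179.9, -0.0, -6.6]
ft_force: [0.1, 0.3, -0.1]
gripper_width: 0.0014
grasp_force: 0.0
```

>>> send_rows:
  steps:
    - {"fingers": -1, "tx": 0.115, "ty": -0.18, "tz": 0, "roll": 0}
    - {"fingers": -1, "tx": 0.115, "ty": -0.18, "tz": 0, "roll": 0}
    - {"fingers": -1, "tx": 0.115, "ty": -0.18, "tz": 0, "roll": 0}
    - {"fingers": -1, "tx": 0.115, "ty": -0.18, "tz": 0, "roll": 0}
    - {"fingers": -1, "tx": 0, "ty": 0, "tz": 0.12, "roll": 0}
    - {"fingers": -1, "tx": 0, "ty": 0, "tz": 0.12, "roll": 0}
    - {"fingers": -1, "tx": 0, "ty": 0, "tz": 0, "roll": 0}

```text
time_s: 2.0
tool_pos: [0.4183, -0.1983, 0.1762]
tcp_rot: [-179.9, 0.3, -7.0]
ft_force: [-1.0, 0.3, -0.4]
gripper_width: 0.0005
grasp_force: 0.0
```

>>> send_rows:
  steps:
    - {"fingers": -1, "tx": 0.1, "ty": 0, "tz": 0, "roll": 0}
    - {"fingers": -1, "tx": 0.1, "ty": 0, "tz": 0, "roll": 0}
    - {"fingers": -1, "tx": 0.05, "ty": 0, "tz": 0.015, "roll": 0}
    - {"fingers": -1, "tx": 0.05, "ty": 0, "tz": 0.015, "roll": 0}
    - {"fingers": -1, "tx": 0.045, "ty": 0, "tz": 0.03, "roll": 0}
    - {"fingers": -1, "tx": 0.03, "ty": 0, "tz": 0.045, "roll": 0}
    - {"fingers": -1, "tx": 0.01, "ty": 0, "tz": 0.04, "roll": 0}
    - {"fingers": -1, "tx": 0.005, "ty": 0, "tz": 0.04, "roll": 0}
    - {"fingers": -1, "tx": 0, "ty": 0, "tz": 0.01, "roll": 0}
    - {"fingers": -1, "tx": 0, "ty": 0, "tz": 0, "roll": 0}

```text
time_s: 3.0
tool_pos: [0.4971, -0.208, 0.1392]
tcp_rot: [-180.0, 0.1, -7.0]
ft_force: [1.1, -0.7, 0.6]
gripper_width: 0.0003
grasp_force: 0.0
```

>>> send_rows:
  steps:
    - {"fingers": -1, "tx": 0, "ty": 0, "tz": 0.012, "roll": 0}
    - {"fingers": -1, "tx": 0, "ty": 0, "tz": 0.008, "roll": 0}
    - {"fingers": -1, "tx": 0, "ty": 0, "tz": 0, "roll": 0}

```text
time_s: 3.3
tool_pos: [0.4977, -0.2082, 0.1357]
tcp_rot: [180.0, -0.0, -7.0]
ft_force: [-0.2, -0.3, -0.4]
gripper_width: 0.0004
grasp_force: 0.0
```

>>> send_rows:
  steps:
    - {"fingers": -1, "tx": 0, "ty": 0, "tz": 0.008, "roll": 0}
    - {"fingers": -1, "tx": 0, "ty": 0, "tz": 0, "roll": 0}

```text
time_s: 3.5
tool_pos: [0.4979, -0.2083, 0.1352]
tcp_rot: [180.0, -0.0, -7.0]
ft_force: [-4.3, 0.8, 10.7]
gripper_width: 0.0004
grasp_force: 5.5
```

```bash
python3 - <<'E'
from ov import *
s=cams.grab_frame('side')[:,:,::-1].copy();cv2.imwrite('pics/side1.png',s)
cv2.imwrite('pics/o3.png',crop('side',s,305,110,150,110,4,model((.517,-.2063),-7,0.)[1:]))
E
```

```text
(no output)
```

View pics/o3.png

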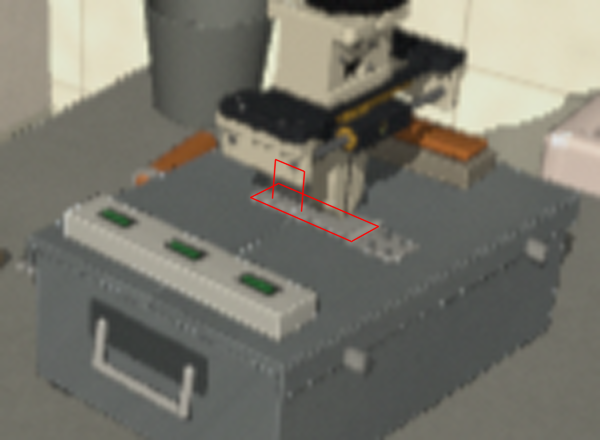

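>>> send_rows:
  steps:
    - {"fingers": -1, "tx": 0, "ty": 0, "tz": -0.2, "roll": 0}
    - {"fingers": -1, "tx": 0, "ty": 0, "tz": -0.2, "roll": 0}
    - {"fingers": 0.5, "tx": -0.06, "ty": -0.19, "tz": -0.08, "roll": 0}
    - {"fingers": 0.5, "tx": -0.06, "ty": -0.19, "tz": 0, "roll": 0}
    - {"fingers": 0.5, "tx": -0.06, "ty": -0.19, "tz": 0, "roll": 0}
    - {"fingers": 0.5, "tx": -0.06, "ty": -0.19, "tz": 0, "roll": 0}
    - {"fingers": 0.5, "tx": -0.06, "ty": -0.19, "tz": 0, "roll": 0}
    - {"fingers": 0.5, "tx": -0.06, "ty": -0.19, "tz": 0, "roll": 0}
    - {"fingers": 0.5, "tx": -0.06, "ty": -0.19, "tz": 0, "roll": 0}
    - {"fingers": 0.5, "tx": -0.06, "ty": -0.19, "tz": 0, "roll": 0}
    - {"fingers": 0.5, "tx": -0.06, "ty": -0.19, "tz": 0, "roll": 0}
    - {"fingers": 0.5, "tx": -0.06, "ty": -0.19, "tz": 0, "roll": 0}

```text
time_s: 4.75
tool_pos: [0.4243, 0.185, 0.2304]
tcp_rot: [-180.0, -0.0, -7.0]
ft_force: [0.4, -0.4, -0.3]
gripper_width: 0.0688
grasp_force: 0.0
```

>>> send_rows:
  steps:
    - {"fingers": 0.5, "tx": 0, "ty": 0, "tz": 0, "roll": -0.043}
    - {"fingers": 0.5, "tx": 0, "ty": 0, "tz": 0, "roll": -0.043}
    - {"fingers": 0.5, "tx": 0, "ty": 0, "tz": 0, "roll": -0.043}
    - {"fingers": 0.5, "tx": 0, "ty": 0, "tz": 0, "roll": -0.043}
    - {"fingers": 0.5, "tx": 0, "ty": 0, "tz": 0, "roll": -0.043}
    - {"fingers": 0.5, "tx": 0, "ty": 0, "tz": 0, "roll": -0.043}
    - {"fingers": 0.5, "tx": 0, "ty": 0, "tz": 0, "roll": -0.043}
    - {"fingers": 0.5, "tx": 0, "ty": 0, "tz": 0, "roll": 0}

```text
time_s: 5.55
tool_pos: [0.4248, 0.1834, 0.2301]
tcp_rot: [180.0, -0.0, 47.3]
ft_force: [0.3, -0.3, -0.3]
gripper_width: 0.0686
grasp_force: 0.0
```

```bash
python3 - <<'E'
from ov import *
o=None
from bench import env
print(env.get_obs()['q'])
for z in (.01,.012):print(onz('top',318,220,z))
P=np.array([[16,25,12],[16,51,12],[16+17-12,63,12],[33,68,12],[45,63,12],[50,51,12],[50,29,12]])/1000
import cv2
for yaw in (137,): print(px('top',P@R.from_euler('z',yaw,degrees=True).as_matrix().T+[.4263,.1875,0]).round(1).tolist())
t=cv2.imread('pics/top0.png');s=cv2.imread('pics/side0.png')
L=[np.vstack([P])@R.from_euler('z',137,degrees=True).as_matrix().T+[.4263,.1875,0], (np.array([[25,25,24],[-25,25,24],[-25,-25,24],[25,-25,24],[25,25,24]])/1000)@R.from_euler('z',137,degrees=True).as_matrix().T+[.4263,.1875,0]]
cv2.imwrite('pics/o4.png',np.hstack([crop('top',t,258,238,48,52,8,L),crop('side',s,305,255,52,52,8,L)]))
E
```

```text
[ -2.23137488  12.70331167 -32.62356432 109.43710806   7.86641529
  60.04590764 -80.8440225 ]
[0.5225299  0.08400058 0.01      ]
[0.52235453 0.08396141 0.012     ]
[[283.3, 267.7], [290.6, 274.3], [292.7, 278.7], [291.1, 283.4], [286.7, 285.6], [282.1, 284.0], [275.9, 278.4]]
```

View pics/o4.png

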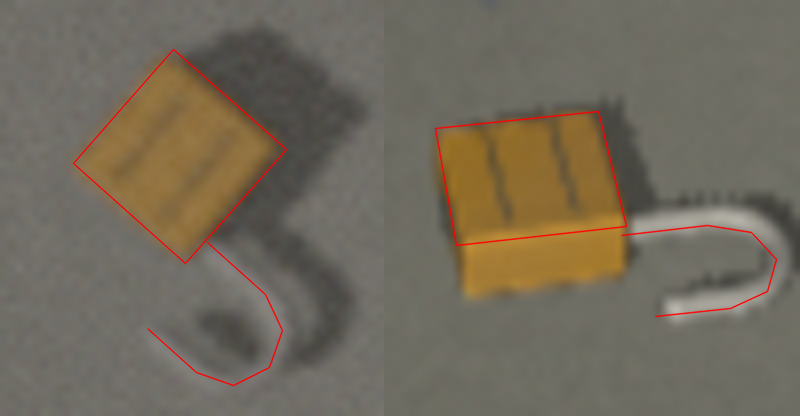

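>>> send_rows:
  steps:
    - {"fingers": 0.5, "tx": 0.02, "ty": -0.009, "tz": 0.2, "roll": -0.011}
    - {"fingers": 0.5, "tx": 0, "ty": 0, "tz": 0.2, "roll": 0}
    - {"fingers": 0.5, "tx": 0, "ty": 0, "tz": 0.2, "roll": 0}
    - {"fingers": 0.5, "tx": 0, "ty": 0, "tz": 0.2, "roll": 0}
    - {"fingers": 0.5, "tx": 0, "ty": 0, "tz": 0.15, "roll": 0}
    - {"fingers": 0.5, "tx": 0, "ty": 0, "tz": 0.12, "roll": 0}
    - {"fingers": 0.5, "tx": 0, "ty": 0, "tz": 0.05, "roll": 0}
    - {"fingers": 0.5, "tx": 0, "ty": 0, "tz": 0, "roll": 0}
    - {"fingers": 0.5, "tx": 0, "ty": 0, "tz": 0, "roll": 0}

```text
time_s: 6.45
tool_pos: [0.4268, 0.1881, 0.0069]
tcp_rot: [180.0, -0.0, 49.1]
ft_force: [-0.5, -0.1, 1.1]
gripper_width: 0.0689
grasp_force: 0.0
```

>>> send_rows:
  steps:
    - {"fingers": 0.5, "tx": 0, "ty": 0, "tz": 0.013, "roll": 0}
    - {"fingers": -1, "tx": 0, "ty": 0, "tz": 0, "roll": 0}
    - {"fingers": -1, "tx": 0, "ty": 0, "tz": 0, "roll": 0}
    - {"fingers": -1, "tx": 0, "ty": 0, "tz": 0, "roll": 0}
    - {"fingers": -1, "tx": 0, "ty": 0, "tz": 0, "roll": 0}
    - {"fingers": -1, "tx": 0, "ty": 0, "tz": 0, "roll": 0}
    - {"fingers": -1, "tx": 0, "ty": 0, "tz": 0, "roll": 0}

```text
time_s: 7.15
tool_pos: [0.4265, 0.1878, 0.0039]
tcp_rot: [180.0, -0.0, 49.2]
ft_force: [-1.5, -0.1, 6.3]
gripper_width: 0.0498
grasp_force: 30.0
```

>>> send_rows:
  steps:
    - {"fingers": -1, "tx": 0, "ty": 0, "tz": -0.1, "roll": 0}
    - {"fingers": -1, "tx": 0, "ty": 0, "tz": -0.2, "roll": 0}
    - {"fingers": -1, "tx": 0, "ty": 0, "tz": -0.2, "roll": 0}
    - {"fingers": -1, "tx": 0, "ty": 0, "tz": -0.2, "roll": 0}
    - {"fingers": -1, "tx": 0, "ty": 0, "tz": -0.2, "roll": 0}
    - {"fingers": -1, "tx": 0, "ty": 0, "tz": -0.2, "roll": 0}
    - {"fingers": -1, "tx": 0, "ty": 0, "tz": 0, "roll": -0.038}
    - {"fingers": -1, "tx": 0, "ty": 0, "tz": 0, "roll": -0.038}
    - {"fingers": -1, "tx": 0, "ty": 0, "tz": 0, "roll": -0.038}
    - {"fingers": -1, "tx": 0, "ty": 0, "tz": 0, "roll": -0.038}
    - {"fingers": -1, "tx": 0, "ty": 0, "tz": 0, "roll": -0.037}
    - {"fingers": -1, "tx": 0, "ty": 0, "tz": 0, "roll": 0}

```text
time_s: 8.35
tool_pos: [0.4258, 0.1873, 0.2231]
tcp_rot: [-179.9, 0.0, 83.3]
ft_force: [0.2, -0.9, -3.0]
gripper_width: 0.0499
grasp_force: 30.0
```

>>> send_rows:
  steps:
    - {"fingers": -1, "tx": -0.18, "ty": 0.105, "tz": 0, "roll": 0}
    - {"fingers": -1, "tx": -0.18, "ty": 0.105, "tz": 0, "roll": 0}
    - {"fingers": -1, "tx": -0.18, "ty": 0.105, "tz": 0, "roll": 0}
    - {"fingers": -1, "tx": -0.18, "ty": 0.105, "tz": 0, "roll": 0}
    - {"fingers": -1, "tx": -0.18, "ty": 0.105, "tz": 0, "roll": 0}
    - {"fingers": -1, "tx": -0.18, "ty": 0.105, "tz": 0, "roll": 0}
    - {"fingers": -1, "tx": -0.18, "ty": 0.105, "tz": 0, "roll": 0}
    - {"fingers": -1, "tx": -0.18, "ty": 0.105, "tz": 0, "roll": 0}
    - {"fingers": -1, "tx": -0.18, "ty": 0.105, "tz": 0, "roll": 0}
    - {"fingers": -1, "tx": -0.19, "ty": 0.105, "tz": 0, "roll": 0}
    - {"fingers": -1, "tx": 0, "ty": 0, "tz": 0, "roll": 0}

```text
time_s: 9.45
tool_pos: [0.592, -0.2047, 0.222]
tcp_rot: [-180.0, 0.2, 82.5]
ft_force: [-1.0, -0.7, -4.0]
gripper_width: 0.0501
grasp_force: 30.0
```

```bash
cat > look.py <<'E'
from ov import *
from bench import env
import sys
def go(name):
    o=env.get_obs();p=o['tool_pos'];w=o['tcp_rot'][2]+90;print(p,o['tcp_rot'],o['ft_force'])
    M=R.from_euler('z',w,degrees=True).as_matrix().T
    P=np.array([[16,25,0],[16,51,0],[21,63,0],[33,68,0],[45,63,0],[50,51,0],[50,29,0]])/1000
    B=np.array([[25,25,12],[-25,25,12],[-25,-25,12],[25,-25,12],[25,25,12]])/1000
    c=[p[0],p[1],p[2]+.008]
    L=[P@M+c,B@M+c]+model((.517,-.2063),-7,0.)[1:]
    out=[]
    for n in('top','side'):
        im=cams.grab_frame(n)[:,:,::-1].copy();cv2.imwrite(f'pics/{name}_{n}.png',im)
        u=px(n,[[.56,-.21,.17]])[0].astype(int)
        out.append(crop(n,im,u[0]-45,u[1]-45,95,90,4,L)); out.append(crop(n,im,u[0]-45,u[1]-45,95,90,4,[]))
    cv2.imwrite(f'pics/{name}.png',cv2.resize(np.vstack([np.hstack(out[:2]),np.hstack(out[2:])]),(633,600)))
E
python3 -c "import look;look.go('a1')"
```

```text
[ 0.59204259 -0.20468893  0.2219896 ] [-179.95040268    0.19872531   82.47770943] [-1.03218916 -0.66754705 -3.99972342]
```

View pics/a1.png

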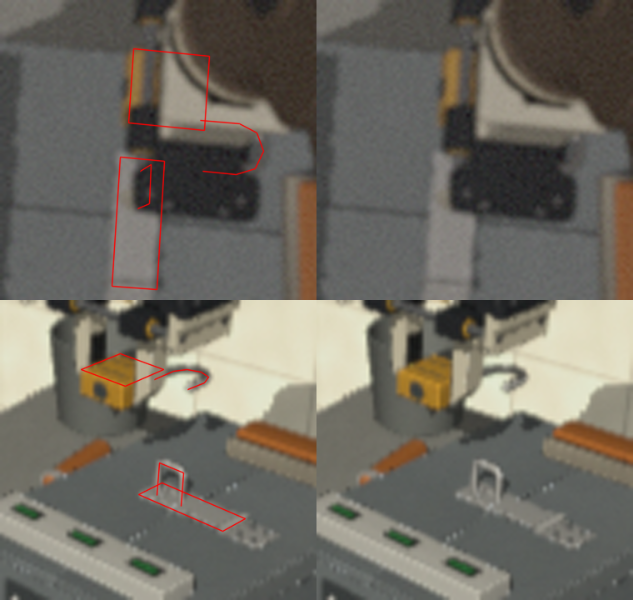

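>>> send_rows:
  steps:
    - {"fingers": -1, "tx": 0.046, "ty": -0.011, "tz": 0, "roll": -0.003}
    - {"fingers": -1, "tx": 0, "ty": 0, "tz": 0.07, "roll": 0}
    - {"fingers": -1, "tx": 0, "ty": 0, "tz": 0.07, "roll": 0}
    - {"fingers": -1, "tx": 0, "ty": 0, "tz": 0, "roll": 0}

```text
time_s: 9.95
tool_pos: [0.5889, -0.1865, 0.1926]
tcp_rot: [-179.7, -0.0, 83.8]
ft_force: [-0.7, -0.9, -3.4]
gripper_width: 0.0498
grasp_force: 30.0
```

>>> send_rows:
  steps:
    - {"fingers": -1, "tx": -0.042, "ty": 0.016, "tz": 0.0, "roll": 0.004}
    - {"fingers": -1, "tx": 0, "ty": 0, "tz": 0, "roll": 0}
    - {"fingers": -1, "tx": 0, "ty": 0, "tz": 0, "roll": 0}
    - {"fingers": -1, "tx": 0, "ty": 0, "tz": 0, "roll": 0}

```text
time_s: 10.35
tool_pos: [0.5933, -0.196, 0.1959]
tcp_rot: [180.0, 0.0, 83.0]
ft_force: [-0.2, 0.3, -3.8]
gripper_width: 0.0502
grasp_force: 30.0
```

>>> send_rows:
  steps:
    - {"fingers": -1, "tx": 0.003, "ty": -0.012, "tz": 0.05, "roll": 0}
    - {"fingers": -1, "tx": 0, "ty": 0, "tz": 0.075, "roll": 0}
    - {"fingers": -1, "tx": 0, "ty": 0, "tz": 0.075, "roll": 0}
    - {"fingers": -1, "tx": 0, "ty": 0, "tz": 0.05, "roll": 0}
    - {"fingers": -1, "tx": 0, "ty": 0, "tz": 0.025, "roll": 0}
    - {"fingers": -1, "tx": 0, "ty": 0, "tz": 0, "roll": 0}
    - {"fingers": -1, "tx": 0, "ty": 0, "tz": 0, "roll": 0}
    - {"fingers": -1, "tx": 0, "ty": 0, "tz": 0, "roll": 0}

```text
time_s: 11.15
tool_pos: [0.5913, -0.1951, 0.1412]
tcp_rot: [179.9, 0.0, 83.0]
ft_force: [-0.8, 0.5, -2.7]
gripper_width: 0.0498
grasp_force: 30.0
```

```bash
python3 -c "import look;look.go('a2')"
```

```text
[ 0.59127208 -0.19506608  0.14117775] [1.79932506e+02 9.64381123e-03 8.30179494e+01] [-0.82717124  0.46514541 -2.65756634]
```

View pics/a2.png

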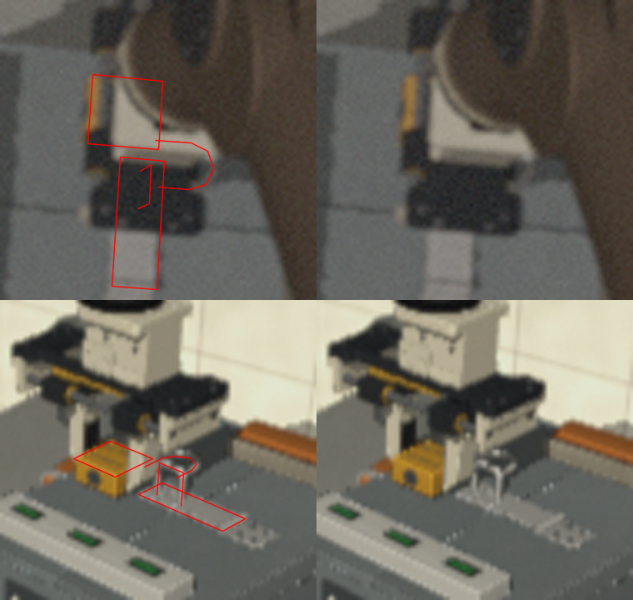

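>>> send_rows:
  steps:
    - {"fingers": -1, "tx": 0.03, "ty": 0, "tz": 0, "roll": 0}
    - {"fingers": -1, "tx": 0.03, "ty": 0, "tz": 0, "roll": 0}
    - {"fingers": -1, "tx": 0.03, "ty": 0, "tz": 0, "roll": 0}
    - {"fingers": -1, "tx": 0, "ty": 0, "tz": 0, "roll": 0}
    - {"fingers": -1, "tx": 0, "ty": 0, "tz": 0, "roll": 0}

```text
time_s: 11.75
tool_pos: [0.593, -0.1768, 0.1406]
tcp_rot: [180.0, 0.0, 83.1]
ft_force: [0.4, -0.3, -3.0]
gripper_width: 0.0496
grasp_force: 30.0
```

>>> send_rows:
  steps:
    - {"fingers": -1, "tx": 0.03, "ty": 0.001, "tz": 0, "roll": 0}
    - {"fingers": -1, "tx": 0.032, "ty": 0, "tz": 0, "roll": 0}
    - {"fingers": -1, "tx": 0, "ty": 0, "tz": 0, "roll": 0}
    - {"fingers": -1, "tx": 0, "ty": 0, "tz": 0, "roll": 0}

```text
time_s: 12.15
tool_pos: [0.5947, -0.1645, 0.1406]
tcp_rot: [180.0, 0.0, 83.1]
ft_force: [-0.0, -0.7, -2.3]
gripper_width: 0.0499
grasp_force: 30.0
```

>>> send_rows:
  steps:
    - {"fingers": -1, "tx": -0.0153, "ty": 0.0216, "tz": 0, "roll": 0.0278}
    - {"fingers": -1, "tx": -0.0153, "ty": 0.0216, "tz": 0, "roll": 0.0278}
    - {"fingers": -1, "tx": -0.0153, "ty": 0.0216, "tz": 0, "roll": 0.0278}
    - {"fingers": -1, "tx": -0.0153, "ty": 0.0216, "tz": 0, "roll": 0.0278}
    - {"fingers": -1, "tx": -0.0153, "ty": 0.0216, "tz": 0, "roll": 0.0278}
    - {"fingers": -1, "tx": -0.0153, "ty": 0.0216, "tz": 0, "roll": 0.0278}
    - {"fingers": -1, "tx": 0, "ty": 0, "tz": 0, "roll": 0}
    - {"fingers": -1, "tx": 0, "ty": 0, "tz": 0, "roll": 0}

```text
time_s: 12.95
tool_pos: [0.6126, -0.1906, 0.1404]
tcp_rot: [-180.0, 0.0, 53.1]
ft_force: [-0.3, 0.7, -2.6]
gripper_width: 0.0498
grasp_force: 30.0
```

>>> send_rows:
  steps:
    - {"fingers": -1, "tx": -0.0153, "ty": 0.0216, "tz": 0, "roll": 0.0278}
    - {"fingers": -1, "tx": -0.0153, "ty": 0.0216, "tz": 0, "roll": 0.0278}
    - {"fingers": -1, "tx": -0.0153, "ty": 0.0216, "tz": 0, "roll": 0.0278}
    - {"fingers": -1, "tx": -0.0153, "ty": 0.0216, "tz": 0, "roll": 0.0278}
    - {"fingers": -1, "tx": -0.0153, "ty": 0.0216, "tz": 0, "roll": 0.0278}
    - {"fingers": -1, "tx": -0.0153, "ty": 0.0216, "tz": 0, "roll": 0.0278}
    - {"fingers": -1, "tx": 0, "ty": 0, "tz": 0, "roll": 0}
    - {"fingers": -1, "tx": 0, "ty": 0, "tz": 0, "roll": 0}

```text
time_s: 13.75
tool_pos: [0.6155, -0.2214, 0.1405]
tcp_rot: [-180.0, 0.0, 23.2]
ft_force: [-0.0, 0.7, -2.6]
gripper_width: 0.0498
grasp_force: 30.0
```

>>> send_rows:
  steps:
    - {"fingers": -1, "tx": -0.0153, "ty": 0.0216, "tz": 0, "roll": 0.0278}
    - {"fingers": -1, "tx": -0.0153, "ty": 0.0216, "tz": 0, "roll": 0.0278}
    - {"fingers": -1, "tx": -0.0153, "ty": 0.0216, "tz": 0, "roll": 0.0278}
    - {"fingers": -1, "tx": -0.0153, "ty": 0.0216, "tz": 0, "roll": 0.0278}
    - {"fingers": -1, "tx": -0.0153, "ty": 0.0216, "tz": 0, "roll": 0.0278}
    - {"fingers": -1, "tx": -0.0153, "ty": 0.0216, "tz": 0, "roll": 0.0278}
    - {"fingers": -1, "tx": 0, "ty": 0, "tz": 0, "roll": 0}
    - {"fingers": -1, "tx": 0, "ty": 0, "tz": 0, "roll": 0}

```text
time_s: 14.55
tool_pos: [0.6026, -0.2497, 0.1405]
tcp_rot: [-180.0, -0.0, -6.8]
ft_force: [-0.4, 0.1, -2.6]
gripper_width: 0.05
grasp_force: 30.0
```

>>> send_rows:
  steps:
    - {"fingers": -1, "tx": 0, "ty": 0, "tz": 0.015, "roll": 0}
    - {"fingers": -1, "tx": 0, "ty": 0, "tz": 0.013, "roll": 0}
    - {"fingers": -1, "tx": 0, "ty": 0, "tz": 0.004, "roll": 0}
    - {"fingers": -1, "tx": 0, "ty": 0, "tz": 0, "roll": 0}
    - {"fingers": -1, "tx": 0, "ty": 0, "tz": 0, "roll": 0}

```text
time_s: 15.05
tool_pos: [0.6025, -0.2503, 0.1341]
tcp_rot: [-180.0, -0.0, -7.0]
ft_force: [-0.1, 0.2, -3.0]
gripper_width: 0.0497
grasp_force: 30.0
```

>>> send_rows:
  steps:
    - {"fingers": -1, "tx": 0, "ty": 0, "tz": 0.004, "roll": 0}
    - {"fingers": -1, "tx": 0, "ty": 0, "tz": 0, "roll": 0}
    - {"fingers": 0.3, "tx": 0, "ty": 0, "tz": 0, "roll": 0}
    - {"fingers": 0.3, "tx": 0, "ty": 0, "tz": 0, "roll": 0}
    - {"fingers": 0.3, "tx": 0, "ty": 0, "tz": 0, "roll": 0}
    - {"fingers": 0.3, "tx": 0, "ty": 0, "tz": 0, "roll": 0}
    - {"fingers": 0.3, "tx": 0, "ty": 0, "tz": -0.1, "roll": 0}
    - {"fingers": 0.3, "tx": 0, "ty": 0, "tz": -0.2, "roll": 0}
    - {"fingers": 0.3, "tx": 0, "ty": 0, "tz": -0.2, "roll": 0}
    - {"fingers": 0.3, "tx": 0, "ty": 0, "tz": -0.2, "roll": 0}
    - {"fingers": 0.3, "tx": 0, "ty": 0, "tz": -0.2, "roll": 0}

```text
time_s: 16.15
tool_pos: [0.6022, -0.2503, 0.315]
tcp_rot: [180.0, -0.0, -7.1]
ft_force: [0.8, -0.6, 0.3]
gripper_width: 0.0596
grasp_force: 0.0
```

>>> send_rows:
  steps:
    - {"fingers": 0.3, "tx": -0.2, "ty": 0.1, "tz": 0, "roll": 0}
    - {"fingers": 0.3, "tx": -0.2, "ty": 0.1, "tz": 0, "roll": 0}
    - {"fingers": 0.3, "tx": -0.2, "ty": 0.2, "tz": 0, "roll": 0}
    - {"fingers": 0.3, "tx": -0.2, "ty": 0.2, "tz": 0, "roll": 0}
    - {"fingers": 0.3, "tx": -0.2, "ty": 0.2, "tz": 0, "roll": 0}
    - {"fingers": 0.3, "tx": -0.1, "ty": 0.2, "tz": 0, "roll": 0}
    - {"fingers": 0.3, "tx": 0, "ty": 0.2, "tz": 0, "roll": 0}
    - {"fingers": 0.3, "tx": 0, "ty": 0, "tz": 0, "roll": 0}
    - {"fingers": 0.3, "tx": 0, "ty": 0, "tz": 0, "roll": 0}

```text
time_s: 17.05
tool_pos: [0.3697, -0.4499, 0.313]
tcp_rot: [-180.0, 0.0, -7.2]
ft_force: [-0.1, 1.7, -1.0]
gripper_width: 0.0597
grasp_force: 0.0
```

```bash
python3 - <<'E'
from ov import *
M=R.from_euler('z',83,degrees=True).as_matrix().T
P=np.array([[16,25,12],[16,51,12],[21,63,12],[33,68,12],[45,63,12],[50,51,12],[50,29,12]])/1000
L=[P@M+[.6025,-.2503,.130]]+model((.517,-.2063),-7,0.)[1:]
o=[]
for n in('top','side'):
    im=cams.grab_frame(n)[:,:,::-1].copy();cv2.imwrite(f'pics/end_{n}.png',im)
    u=px(n,[[.56,-.22,.15]])[0].astype(int)
    o.append(np.hstack([crop(n,im,u[0]-33,u[1]-25,66,50,6,l) for l in(L,[])]))
cv2.imwrite('pics/end.png',np.vstack(o))
E
```

```text
(no output)
```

View pics/end.png

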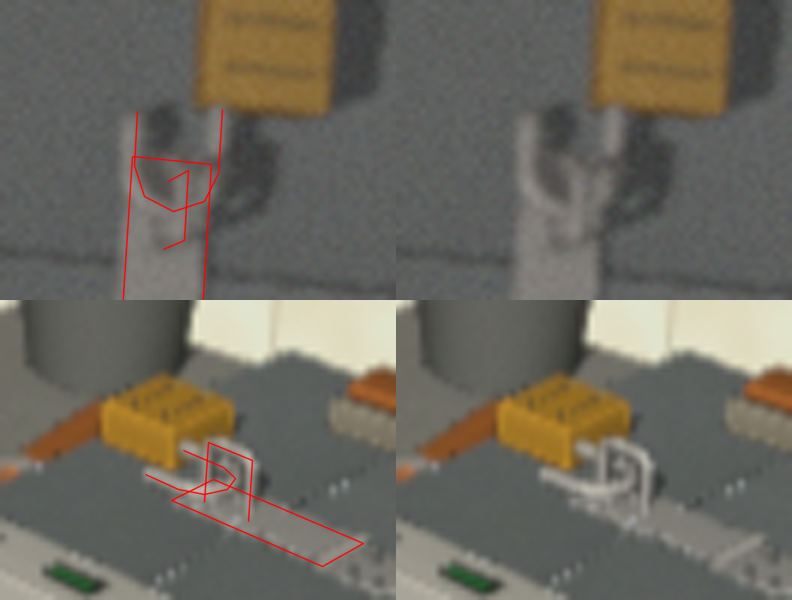

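The pictures show the leaf flat, the padlock flat on the lid, and the staple around the crown to within a few mm. The gripper is clear.

```bash
python3 -c "
from bench import env
print(env.sign_off())"
```

```text
the job is handed in; nothing more can be done
None
```

I've handed the job in at about 17 s of the 72 s allowed. The last pictures show the hasp leaf folded flat and the open padlock lying flat on the lid, its shackle threaded with the crown in the staple to within a few mm. No bystander was touched that I could see, and the sign-off call gave no verdict.

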